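# Empty a filter shell and present its label to the scanner

## Robot

A 6-joint arm with a two-finger parallel gripper is mounted at the origin on the work surface. World frame = base frame: x ahead of the robot, y to its left, z up, the work surface at z = 0. Lengths are in m, angles in rad, forces in N, time in s.
With the tool pointing down it reaches from about 0.35 to 0.95 m from the base axis. Payload 17.4 kg.
Tool frame: the origin (TCP) lies between the finger pads; the fingertips stand 14 mm ahead of it and the grasp point (between the pads) lies 5 mm behind it (robot.finger_overhang is the distance from the TCP to the fingertips, in m); z points along the fingers, x is the direction in which the jaws open and shut, and the axes are right-handed (so a half turn about z gives the same grasp; the last joint's range is limited). The gripper opens to 93 mm and grips with 3 to 60 N. Pads are 15 mm wide; open, the fingers measure 128 mm over their backs; the gripper's body (75 mm by 188 mm) begins 65 mm behind the grasp point.
Start: joints at [-1.376, 0.116, 1.442, -0, 1.584, -0.038], TCP at [0.156, -0.657, 0.233] pointing down, gripper open.
Joint ranges: [-2.83, 2.83], [-0.83, 2.19], [0.07, 2.5], [-1.14, 4.28], [0.01, 3], [-2.97, 2.97]. Speed limits (rad/s): [1.89, 1.89, 2.22, 3.14, 3.14, 3.14].

## Interface

Orientations are given as a unit quaternion [x, y, z, w].
In Python, from plant import robot gives the robot as it stands.
- The arm moves only by the tool carry_out, never from a script. Its argument "deltas" is a list of rows, each an object with "dp": the shift along the tool's x, y, z each as a share of 300 mm, from -1 to 1, a list of three; "rotation": the turn, a rotation vector about the tool's x, y, z each as a share of pi rad, from -1 to 1, a list of three. In form: [{"dp": [tx, ty, tz], "rotation": [wx, wy, wz]}, ...]. A call has exactly 10 rows; each row is the pose to reach, as a shift and turn from the pose measured when the call began, along the tool's axes at that moment, turning the shorter way round; what a row does not reach only later rows make up. A row lasts 1/10 s, in which the tool goes at most 50 mm and 8.59 degrees, less where a joint would pass 70% of its speed; a pose out of reach is approached as far as the arm can. A call with a number of a shift or a turn outside -1 to 1 is refused whole. A call with a gripper value outside its range is refused whole. "grip" is the closure in counts, from 0 (fully open) to 255 (shut), set as the call begins (left out, the last holds). The fingers move at their own pace and stop on an object; the grip force is fixed at half the most. Time passes only in rows, so rows that repeat a pose let the fingers close, or fill a call up. It gives the time, the measured TCP pose, the force and the opening at its end, in the units of the state.
- robot.get_state(): the state, without advancing time (a new reading comes with each control period).
- robot.capture(name): name is "scene" or "top" or "wrist"; returns (picture, depth): 384x512x3 uint8, blue, green, red; 384x512 float32, m along the optical axis (not along the pixel's ray), 0 where there is no reading.
- robot.camera_model(name): a dict with "camera_matrix" (3x3 intrinsics, pixels), "camera_from_world" (4x4, takes a point from world to camera coordinates). Camera axes: x right, y down, z forward; pixel columns grow to the right and rows downward; lengths in m; the calibration is good to about 2 mm. The wrist camera is an equidistant fisheye: a pixel r from the principal point sees the ray r / f radians off the axis. A picture is of the moment at which its call begins: read the wrist's pose just before it. camera_model takes no time and is no camera call; for the wrist camera it gives the pose at the moment of the call.
- robot.sign_off(): hands the job in, once; it reports no verdict.
The state is a dict: "t": time; "joint_positions": joint angles; "joint_velocities": joint speeds; "joint_torque": joint torques, N m; "eef_pos": TCP position; "orientation": TCP orientation; "force": force on the tool from outside, world axes, zero at the start; "ft_torque": the same for the moment, N m; "finger_gap": finger opening in m.
Only numpy, scipy, OpenCV 4.12 (cv2) and the standard library are available. Lean on these libraries where they do the work, as an engineer would, in place of code of your own. Each camera call takes 0.05 s, during which the arm holds its last target. There are 200 camera calls.

## Task

Take the open-topped aluminium shell, tip its three loose plugs out into the blue tray, then stand it upright on the bare bench (not yet on the scanner) and let go. Then take it again and set it down gently, upright and centred on the circle of the scanner's plate with its label squarely facing the scanner window, let go, and press the scanner's button fully down. The plugs must all stay in the tray; leave everything else on the bench where it is.

Things in the scene. Friction and masses are not known exactly. Their poses are not given: they have to be found in the camera images.
- shell: Open-topped aluminium cylinder: 54 mm outside diameter, 85 mm high, wall 3.5 mm, floor 5 mm, about 0.22 kg, starts upright. Origin: centre of the underside; z: its axis, up through the mouth; x: out through the middle of the label. A lug (12 mm wide, top 10 mm of the height, out to 35 mm from the axis) on the rim right above the label shows its side from above; keep fingers off it.
- label (a point): Middle of the label: on the shell's outside at +x, 27 mm from the axis and 42 mm above the underside. The label is 40 mm high and wraps about 40 degrees either side.
- plug0: Black rubber plug, 17 mm in diameter and 22 mm long with chamfered ends, 12 g; origin at the centre of one end, z along its length. Starts standing on the floor inside the shell. Tipping the shell until its mouth points about 25 degrees below the horizontal empties it; a light shake helps.
- plug1: Same as plug0.
- plug2: Same as plug0.
- tray: Fixed blue open tray, 180 mm (its x) by 140 mm (its y) outside, 40 mm high, walls and floor 4 mm. Origin at the centre of its underside, z up. It stands left or right of the shell, the scanner on the other side.
- scanner: Fixed scanner: flat dark plate 6 mm thick (110 mm wide in y, x from -65 to 60 mm) with a white circle, then a grey block (86 mm in x, 110 in y, 85 high, near face at x = 57 mm) with a window in that face. Origin on the table under the circle's centre; x points from circle to block, so the window looks along -x. A shell placed right has its x axis along this x.
- scan_spot (a point): Centre of the white circle (68 mm outside diameter) on the plate's top, 6 mm above the table.
- window (a point): Centre of the window's face: 55 mm from the circle's centre along the scanner's +x, 46 mm above the table.
- scan_button_top (a point): Centre of the top of the round push button (28 mm in diameter) on top of the scanner block, 105 mm from the circle's centre along the scanner's +x, 107 mm above the table when up; pressed straight down.
- scan_button (a joint): Travel of the button in m: 0 released, 0.006 fully down (about 5 N); springs back.
- dryer: Bystander: closed black steel canister, 54 mm diameter, 122 mm high, no label and no mouth; origin at the centre of its underside.
- exchanger: Bystander: ribbed aluminium heat exchanger block, 70 by 100 by 96 mm with two caps; origin at the centre of its underside.
- screwdriver: Bystander: screwdriver lying on the bench, under 30 mm high.
- wrench: Bystander: wrench lying flat on the bench.
- funnel: Bystander: blue funnel standing wide end down, 76 mm diameter, 140 mm high.
- jar: Bystander: white jar with black cap, 60 mm diameter, 60 mm high.
- clamp: Bystander: steel clamp ring lying flat, 56 mm diameter, 12 mm high.
Mind the look-alikes: they are no part of the job. What is shaped like the shell but orange is not meant. Leave any green look-alike of the tray alone.

How it is judged:
On the way, in this order (a step that is already met when the one before it is completed fails the run):
1. all three plugs are in the tray (x of plug0 in the frame of tray between -0.088 and 0.088 m and y of plug0 in the frame of tray between -0.068 and 0.068 m and z of plug0 in the frame of tray between 0 and 0.045 m and x of plug1 in the frame of tray between -0.088 and 0.088 m and y of plug1 in the frame of tray between -0.068 and 0.068 m and z of plug1 in the frame of tray between 0 and 0.045 m and x of plug2 in the frame of tray between -0.088 and 0.088 m and y of plug2 in the frame of tray between -0.068 and 0.068 m and z of plug2 in the frame of tray between 0 and 0.045 m), for 0.2 s.
2. the shell stands upright on the bare bench, let go (angle between shell's own z axis and vertical below 0.09 rad and contact force between the fingers and shell below 0.1 N and linear speed of shell below 0.02 m/s and angular speed of shell below 0.15 rad/s and height (world z) of shell between -0.003 and 0.004 m), for 0.2 s.
3. the shell stands released on the scanner's circle with its label facing the window (angle between shell's own z axis and vertical below 0.09 rad and horizontal distance between shell and scan_spot below 0.015 m and z of shell in the frame of scan_spot between -0.004 and 0.004 m and angle between the x axis of shell and the x axis of scanner, either way round below 0.26 rad and horizontal distance between label and window below 0.05 m and contact force between the fingers and shell below 0.1 N and linear speed of shell below 0.02 m/s and angular speed of shell below 0.15 rad/s), for 0.2 s.
4. the scanner's button is pressed while the label faces the window (angle between shell's own z axis and vertical below 0.09 rad and horizontal distance between shell and scan_spot below 0.015 m and z of shell in the frame of scan_spot between -0.004 and 0.004 m and angle between the x axis of shell and the x axis of scanner, either way round below 0.26 rad and horizontal distance between label and window below 0.05 m and contact force between the fingers and shell below 0.1 N and value of joint scan_button above 0.0045 m), for 0.05 s.
At the end, for the whole second after the job is handed in: All plugs lie in the tray; the shell stands still, released, upright within 5 degrees on the scanner plate, within 15 mm of the circle's centre, label within 15 degrees of facing the window; the button was pressed at least 4.5 mm with the shell so placed, and is up again (all of step 1 and all of step 3 and value of joint scan_button below 0.002 m); the robot touches nothing.
It fails at once if one of the other loose things on the bench is moved more than 30 mm (distance of any of dryer, exchanger, screwdriver, wrench, funnel, jar, clamp from where it was at the start of the episode above 0.03 m).
It fails at once if the shell is dropped or knocked: faster than 0.5 m/s while not held (contact force between the fingers and shell below 0.1 N and linear speed of shell above 0.5 m/s).
It also fails if it takes over 67 s, if anything falls off the work surface, if the arm or the gripper's body presses on something with over 40 N, if the wrist force passes 120 N, or if a joint passes its speed limit or range.

## Working session

There is one attempt and no reset: what is moved stays moved. The work goes in short steps, Python scripts to look and compute and a tool call to move; the robot and the scene stay as the last step left them, time stands still between calls to the robot, and variables do not carry over. Pictures are saved under pics/ and viewed, about 8 in all and at most 12, crops included, and the job is handed in when it is done.

Besides the shell and the picture viewer there is one more tool, called after "Call:" as name(argument=value, ...) on one line, values as JSON. carry_out: Moves the arm, as the interface text tells. Shift numbers are shares of 300 mm and turn numbers shares of pi rad, none past 1 either way. Its arguments: {"type":"object","properties":{"deltas":{"type":"array","items":{"type":"object","properties":{"dp":{"type":"array","items":{"type":"number"}},"rotation":{"type":"array","items":{"type":"number"}}}}},"grip":{"type":"number"}},"required":["deltas"]}

```bash
mkdir -p pics
python3 - <<'E'
from plant import robot
import cv2,numpy as np
print(robot.get_state())
for n in ["scene","top"]:
    im,d=robot.capture(n); cv2.imwrite(f"pics/{n}0.png",im); np.savez(f"pics/{n}0.npz",d=d,im=im)
    m=robot.camera_model(n); print(n,m)
a=cv2.imread("pics/scene0.png");b=cv2.imread("pics/top0.png")
E
```

```text
{'t': 0.0, 'joint_positions': array([-1.37581927e+00,  1.16495207e-01,  1.44225668e+00,  3.91138543e-05,
        1.58398351e+00, -3.78071857e-02]), 'joint_velocities': array([-9.61741361e-04,  2.53868224e-04, -1.31933337e-03,  4.48428733e-04,
       -7.38366329e-05, -1.95761428e-03]), 'joint_torque': array([-9.99725198e-04, -7.21268678e+01, -6.22609234e+01,  7.79435970e-02,
        2.37240165e-02, -8.29764554e-05]), 'eef_pos': array([ 0.15567679, -0.65661775,  0.23190428]), 'orientation': array([ 7.84438536e-01, -6.20206302e-01, -4.21790134e-04, -3.85925919e-04]), 'force': array([ 0.07079066,  1.00857425, -0.02923811]), 'ft_torque': array([-0.05377387, -0.00560513, -0.0260064 ]), 'finger_gap': 0.0931342954516061}
scene {'camera_matrix': array([[481.991293  ,   0.        , 259.13677618],
       [  0.        , 481.991293  , 185.45723924],
       [  0.        ,   0.        ,   1.        ]]), 'camera_from_world': array([[ 0.27946475,  0.96012346, -0.00789885, -0.1739403 ],
       [ 0.81720414, -0.24216769, -0.52300306, -0.34705822],
       [-0.50406035,  0.13970595, -0.8522942 ,  1.74045078],
       [ 0.        ,  0.        ,  0.        ,  1.        ]])}
top {'camera_matrix': array([[431.65751703,   0.        , 251.72212838],
       [  0.        , 431.65751703, 192.31615563],
       [  0.        ,   0.        ,   1.        ]]), 'camera_from_world': array([[-4.53929233e-03, -9.99989421e-01, -7.43542298e-04,
         1.83855769e-02],
       [-9.98353646e-01,  4.57438007e-03, -5.71757995e-02,
         5.26987617e-01],
       [ 5.71785959e-02,  4.82780496e-04, -9.98363849e-01,
         1.68185143e+00],
       [ 0.00000000e+00,  0.00000000e+00,  0.00000000e+00,
         1.00000000e+00]])}
```

View pics/scene0.png

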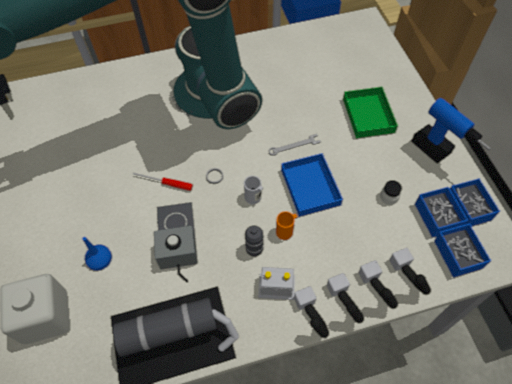

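View pics/top0.png

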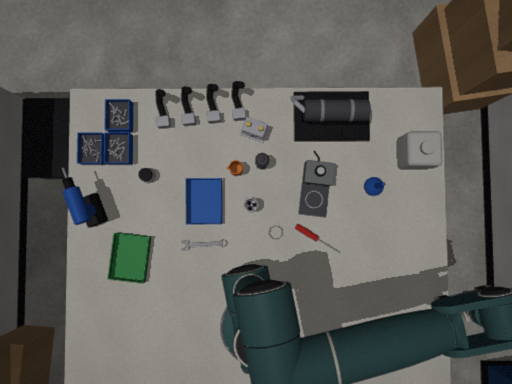

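The shell is the aluminium cup with plugs at top (252,204). The orange cup at (236,168) and the green tray at (130,257) are decoys. The blue tray is at (205,201) and the scanner circle at (314,200). I'll confirm with one enlarged crop.

Run:
```python
import cv2,numpy as np
a=cv2.imread("pics/top0.png")[150:230,180:340]
a=cv2.resize(a,None,fx=5,fy=5,interpolation=cv2.INTER_CUBIC)
s=cv2.imread("pics/scene0.png")[165:215,225:285]
cv2.imwrite("pics/crop0.png",np.vstack([a,cv2.copyMakeBorder(cv2.resize(s,(240,200),interpolation=cv2.INTER_CUBIC),0,0,0,560,0)]))
```

```text
(no output)
```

View pics/crop0.png

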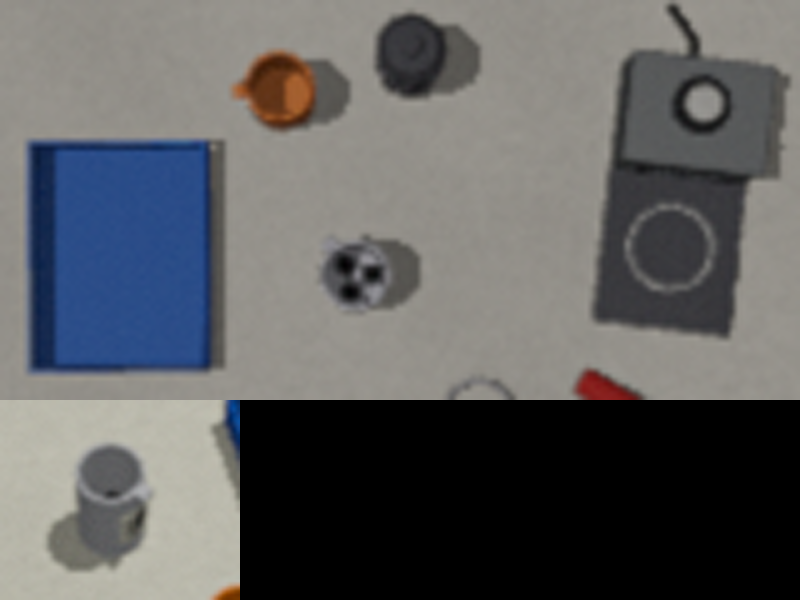

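```bash
cat > h.py <<'E'
import numpy as np,cv2
from scipy.spatial.transform import Rotation as R
from plant import robot
def ray(n,u,v,z,m=None):
    """pixel -> world point at height z"""
    m=m or robot.camera_model(n);K=m["camera_matrix"];T=m["camera_from_world"]
    if n=="wrist":
        p=np.array([u-K[0,2],v-K[1,2]])/K[0,0];r=np.linalg.norm(p)
        d=np.r_[p/r*np.sin(r),np.cos(r)]
    else: d=np.linalg.inv(K)@[u,v,1]
    A=T[:3,:3];c=-A.T@T[:3,3];d=A.T@d
    return c+d*(z-c[2])/d[2]
def delta(pos,Rt,s=None):
    """target TCP pose -> dp, rotation in move units"""
    s=s or robot.get_state();A=R.from_quat(s["orientation"])
    return A.inv().apply(np.array(pos)-s["eef_pos"])/.3,(A.inv()*Rt).as_rotvec()/np.pi
E
python3 - <<'E'
from h import *
np.set_printoptions(precision=4,suppress=True)
c=lambda u,v,z:ray("top",180+(u+.5)/5-.5,150+(v+.5)/5-.5,z)
print("shell rim",c(355,275,.085),"lug",c(330,243,.083))
print("circle",c(670,247,.006),"button",c(702,103,.107))
pl=[c(612,170,.006),c(595,320,.006),c(748,178,.006),c(731,336,.006)]
for p in pl:print(p)
for i in(0,2):
  d=pl[i]-pl[i+1];print(np.degrees(np.arctan2(d[1],d[0])))
for p in [(30,142),(210,142),(30,370),(210,370)]:print("tray",c(*p,.04))
print("dryer",c(411,50,.122),"orange",c(281,91,.085),"wrench",ray("top",205,244,0),"clamp",ray("top",276,232,0),"screw",ray("top",297,228,0))
m=robot.camera_model("wrist");print(m["camera_matrix"],np.linalg.inv(m["camera_from_world"]))
E
```

```text
shell rim [0.4768 0.0204 0.085 ] lug [0.5011 0.0391 0.083 ]
circle [ 0.5    -0.2282  0.006 ] button [ 0.6032 -0.239   0.107 ]
[ 0.5612 -0.1831  0.006 ]
[ 0.4427 -0.1684  0.006 ]
[ 0.5544 -0.2906  0.006 ]
[ 0.4297 -0.2754  0.006 ]
-7.084057633002297
-6.965283219910472
tray [0.5825 0.2723 0.04  ]
tray [0.5818 0.1326 0.04  ]
tray [0.4059 0.2716 0.04  ]
tray [0.4053 0.1327 0.04  ]
dryer [ 0.642  -0.0219  0.122 ] orange [0.6162 0.0757 0.085 ] wrench [0.3248 0.201  0.    ] clamp [ 0.3707 -0.0791  0.    ] screw [ 0.386  -0.1621  0.    ]
[[297.3186   0.     254.1579]
 [  0.     297.3186 189.8348]
 [  0.       0.       1.    ]] [[ 0.2301 -0.9404 -0.2502  0.2261]
 [-0.9732 -0.2225 -0.0586 -0.6403]
 [-0.0006  0.257  -0.9664  0.3844]
 [ 0.      0.      0.      1.    ]]
```

```bash
cat >> h.py <<'E'
D=np.radians
def tool(az,p,flip=1):
    """tool z at azimuth az deg, p deg below horizontal; jaws horizontal"""
    z=np.array([np.cos(D(p))*np.cos(D(az)),np.cos(D(p))*np.sin(D(az)),-np.sin(D(p))])
    x=flip*np.array([np.sin(D(az)),-np.cos(D(az)),0])
    return R.from_matrix(np.c_[x,np.cross(z,x),z])
def wrist(Rt,q1,q23):
    M=(R.from_euler("ZY",[q1,q23]).inv()*Rt*R.from_euler("z",-np.pi))
    return M.as_euler("ZYZ")
E
python3 - <<'E'
from h import *
np.set_printoptions(precision=2,suppress=True)
s=robot.get_state();q=s["joint_positions"];print(wrist(R.from_quat(s["orientation"]),q[0],q[1]+q[2]))
for f in(1,-1):
  for q1,az in((-.3,90),(-.3,75)):
   for q23 in(1.7,2.2):
    print(f,q1,az,q23,"pick",wrist(tool(az,30,f),q1,q23))
    for roll in (120,-120,0):
      print("   pour",roll,wrist(tool(az,0,f)*R.from_euler("z",D(roll)),0.0,q23))
E
```

```text
[-0.    1.58 -0.04]
1 -0.3 90 1.7 pick [ 1.    1.76 -0.27]
   pour 120 [1.57 1.57 1.97]
   pour -120 [ 1.57  1.57 -2.22]
   pour 0 [ 1.57  1.57 -0.13]
1 -0.3 90 2.2 pick [ 0.98  1.48 -0.68]
   pour 120 [1.57 1.57 1.47]
   pour -120 [ 1.57  1.57 -2.72]
   pour 0 [ 1.57  1.57 -0.63]
1 -0.3 75 1.7 pick [ 1.05  1.54 -0.13]
   pour 120 [1.61 1.31 1.96]
   pour -120 [ 1.61  1.31 -2.23]
   pour 0 [ 1.61  1.31 -0.13]
1 -0.3 75 2.2 pick [ 1.12  1.3  -0.58]
   pour 120 [1.73 1.36 1.45]
   pour -120 [ 1.73  1.36 -2.74]
   pour 0 [ 1.73  1.36 -0.65]
-1 -0.3 90 1.7 pick [1.   1.76 2.88]
   pour 120 [ 1.57  1.57 -1.18]
   pour -120 [1.57 1.57 0.92]
   pour 0 [1.57 1.57 3.01]
-1 -0.3 90 2.2 pick [0.98 1.48 2.46]
   pour 120 [ 1.57  1.57 -1.68]
   pour -120 [1.57 1.57 0.42]
   pour 0 [1.57 1.57 2.51]
-1 -0.3 75 1.7 pick [1.05 1.54 3.01]
   pour 120 [ 1.61  1.31 -1.18]
   pour -120 [1.61 1.31 0.91]
   pour 0 [1.61 1.31 3.01]
-1 -0.3 75 2.2 pick [1.12 1.3  2.57]
   pour 120 [ 1.73  1.36 -1.69]
   pour -120 [1.73 1.36 0.4 ]
   pour 0 [1.73 1.36 2.5 ]
```

Run:
```python
from h import *
np.set_printoptions(precision=3,suppress=True)
s=robot.get_state()
print(delta((.477,-.123,.19),tool(90,30)))
A=R.from_quat(s["orientation"]);T=tool(90,30);h=A*R.from_rotvec((A.inv()*T).as_rotvec()*.5)
print(delta((.36,-.40,.27),h))
print(ray("top",374,186,.07))
```

```text
(array([-1.484, -1.453,  0.141]), array([ 0.28 , -0.221, -0.384]))
(array([-0.675, -0.86 , -0.126]), array([ 0.14 , -0.111, -0.192]))
[ 0.546 -0.45   0.07 ]
```

Call:
carry_out(deltas=[{"dp":[-0.1,-0.12,-0.1],"rotation":[0.02,-0.015,-0.03]},{"dp":[-0.2,-0.25,-0.126],"rotation":[0.04,-0.03,-0.055]},{"dp":[-0.3,-0.38,-0.126],"rotation":[0.06,-0.05,-0.085]},{"dp":[-0.4,-0.5,-0.126],"rotation":[0.08,-0.065,-0.11]},{"dp":[-0.5,-0.63,-0.126],"rotation":[0.1,-0.08,-0.14]},{"dp":[-0.6,-0.75,-0.126],"rotation":[0.12,-0.095,-0.165]},{"dp":[-0.675,-0.86,-0.126],"rotation":[0.14,-0.111,-0.192]},{"dp":[-0.77,-0.95,-0.126],"rotation":[0.16,-0.126,-0.22]},{"dp":[-0.87,-0.95,-0.126],"rotation":[0.18,-0.142,-0.247]},{"dp":[-0.95,-0.95,-0.126],"rotation":[0.2,-0.158,-0.274]}], grip=0)

```text
t: 1.1
eef_pos: [0.3673, -0.312, 0.27]
orientation: [0.904, -0.195, -0.0, -0.38]
force: [0.2, 0.7, -0.1]
finger_gap: 0.0928
```

Run:
```python
from h import *
np.set_printoptions(precision=3,suppress=True)
s=robot.get_state();print(s["t"],s["eef_pos"],s["joint_positions"],s["force"])
print(delta((.477,-.123,.19),tool(90,30)))
```

```text
1.1 [ 0.367 -0.312  0.27 ] [-1.046 -0.021  1.657  0.565  2.063 -0.493] [ 0.174  0.682 -0.07 ]
(array([ 0.155, -0.346,  0.676]), array([ 0.079, -0.063, -0.109]))
```

Call:
carry_out(deltas=[{"dp":[0.03,-0.06,0.11],"rotation":[0.02,-0.016,-0.027]},{"dp":[0.05,-0.12,0.23],"rotation":[0.04,-0.032,-0.055]},{"dp":[0.08,-0.18,0.35],"rotation":[0.06,-0.048,-0.082]},{"dp":[0.1,-0.24,0.46],"rotation":[0.079,-0.063,-0.109]},{"dp":[0.13,-0.3,0.58],"rotation":[0.079,-0.063,-0.109]},{"dp":[0.155,-0.346,0.676],"rotation":[0.079,-0.063,-0.109]},{"dp":[0.155,-0.346,0.676],"rotation":[0.079,-0.063,-0.109]},{"dp":[0.155,-0.346,0.676],"rotation":[0.079,-0.063,-0.109]},{"dp":[0.155,-0.346,0.676],"rotation":[0.079,-0.063,-0.109]},{"dp":[0.155,-0.346,0.676],"rotation":[0.079,-0.063,-0.109]}])

```text
t: 2.1
eef_pos: [0.4767, -0.124, 0.1904]
orientation: [0.866, 0.0, -0.0, -0.5]
force: [0.6, -0.4, -0.6]
finger_gap: 0.0928
```

Run:
```python
from h import *
import pickle
np.set_printoptions(precision=3,suppress=True)
s=robot.get_state();print(s["t"],s["eef_pos"],s["joint_positions"],s["force"])
m=robot.camera_model("wrist");im,d=robot.capture("wrist");cv2.imwrite("pics/w1.png",im);pickle.dump((m,d),open("w1.p","wb"))
```

```text
2.1 [ 0.477 -0.124  0.19 ] [-0.707  0.08   1.791  0.796  1.971 -0.663] [ 0.558 -0.402 -0.62 ]
```

View pics/w1.png

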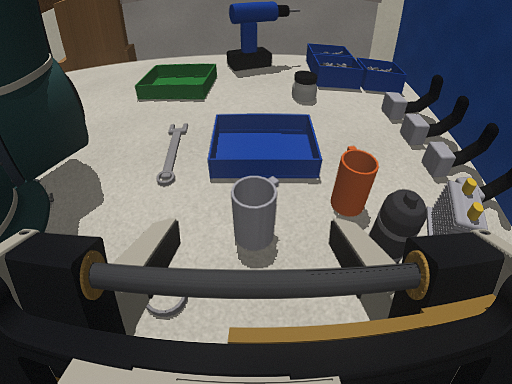

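The shell sits between the fingers: rim centre (254,190), lug (274,182) to the far right, label out of view. The dryer and the orange cup are clear to the right.

Run:
```python
from h import *
import pickle
np.set_printoptions(precision=4,suppress=True)
m,d=pickle.load(open("w1.p","rb"))
print(ray("wrist",254,190.5,.085,m),ray("wrist",274,182,.085,m))
T=tool(90,30);z=T.as_matrix()[:,2]
c=ray("wrist",254,190.5,.085,m); 
for G in ([.4765,.0205,.05],):
  print(delta(np.array(G)+z*(.005-.09),T),delta(np.array(G)+z*.005,T))
```

```text
[0.4779 0.0225 0.085 ] [0.5017 0.0369 0.085 ]
(array([-0.0008,  0.1641,  0.3679]), array([0.0003, 0.0001, 0.0002])) (array([-0.0007,  0.1638,  0.6679]), array([0.0003, 0.0001, 0.0002]))
```

Call:
carry_out(deltas=[{"dp":[0.002,0.06,0.1],"rotation":[0,0,0]},{"dp":[0.002,0.12,0.2],"rotation":[0,0,0]},{"dp":[0.002,0.164,0.3],"rotation":[0,0,0]},{"dp":[0.002,0.164,0.37],"rotation":[0,0,0]},{"dp":[0.002,0.164,0.44],"rotation":[0,0,0]},{"dp":[0.002,0.164,0.51],"rotation":[0,0,0]},{"dp":[0.002,0.164,0.58],"rotation":[0,0,0]},{"dp":[0.002,0.164,0.64],"rotation":[0,0,0]},{"dp":[0.002,0.164,0.67],"rotation":[0,0,0]},{"dp":[0.002,0.164,0.67],"rotation":[0,0,0]}])

```text
t: 3.15
eef_pos: [0.477, 0.0258, 0.0468]
orientation: [0.866, 0.001, -0.0, -0.5]
force: [0.2, -0.1, -0.1]
finger_gap: 0.0929
```

Call:
carry_out(deltas=[{"dp":[0,0,0],"rotation":[0,0,0]},{"dp":[0,0,0],"rotation":[0,0,0]},{"dp":[0,0,0],"rotation":[0,0,0]},{"dp":[0,0,0],"rotation":[0,0,0]},{"dp":[0,0,0],"rotation":[0,0,0]},{"dp":[0,0,0],"rotation":[0,0,0]},{"dp":[0,0,0],"rotation":[0,0,0]},{"dp":[0,0,0],"rotation":[0,0,0]},{"dp":[0,0,0],"rotation":[0,0,0]},{"dp":[0,0,0],"rotation":[0,0,0]}], grip=255)

```text
t: 4.15
eef_pos: [0.4771, 0.0258, 0.0469]
orientation: [0.866, 0.001, -0.0, -0.5]
force: [-1.1, -0.7, 1.7]
finger_gap: 0.0525
```

Run:
```python
from h import *
np.set_printoptions(precision=4,suppress=True)
s=robot.get_state();print(s["t"],s["eef_pos"],s["joint_positions"],s["force"],s["finger_gap"])
print(delta((s["eef_pos"][0],.03,.20),tool(90,30)))
print(delta((.455,.225,.165),tool(90,0)))
```

```text
4.15 [0.4771 0.0258 0.0469] [-0.4867  0.1057  2.0355  0.8735  1.6422 -0.7297] [-1.0907 -0.6848  1.709 ] 0.05250705165264128
(array([-0.    , -0.4487, -0.2434]), array([0.0002, 0.0004, 0.0002]))
(array([-0.0728, -0.6731,  0.3778]), array([0.1669, 0.0004, 0.0001]))
```

Call:
carry_out(deltas=[{"dp":[0,-0.07,-0.04],"rotation":[0,0,0]},{"dp":[0,-0.18,-0.1],"rotation":[0,0,0]},{"dp":[0,-0.31,-0.17],"rotation":[0,0,0]},{"dp":[0,-0.43,-0.22],"rotation":[0,0,0]},{"dp":[-0.02,-0.5,-0.12],"rotation":[0.03,0,0]},{"dp":[-0.03,-0.56,0],"rotation":[0.07,0,0]},{"dp":[-0.05,-0.62,0.11],"rotation":[0.11,0,0]},{"dp":[-0.06,-0.68,0.22],"rotation":[0.14,0,0]},{"dp":[-0.073,-0.745,0.336],"rotation":[0.167,0,0]},{"dp":[-0.073,-0.745,0.336],"rotation":[0.167,0,0]}])

```text
t: 5.15
eef_pos: [0.4528, 0.228, 0.1876]
orientation: [-0.706, 0.0, 0.003, 0.708]
force: [-0.6, -0.3, -2.0]
finger_gap: 0.0527
```

Run:
```python
from h import *
np.set_printoptions(precision=4,suppress=True)
s=robot.get_state();print(s["t"],s["eef_pos"],s["joint_positions"],s["force"],s["finger_gap"])
print(delta((.455,.225,.165),tool(90,0)))
```

```text
5.15 [0.4528 0.228  0.1876] [-0.1879 -0.0324  2.1883  1.4665  1.7324 -0.588 ] [-0.5555 -0.343  -2.0356] 0.05272340770051119
(array([ 0.0077,  0.0751, -0.0102]), array([-0.001 ,  0.0013, -0.0017]))
```

Call:
carry_out(deltas=[{"dp":[0.01,0,0],"rotation":[0,0,0.04]},{"dp":[0.02,0.02,0],"rotation":[0,0,0.085]},{"dp":[0.02,0.04,0],"rotation":[0,0,0.13]},{"dp":[0.02,0.06,0],"rotation":[0,0,0.175]},{"dp":[0.02,0.075,0],"rotation":[0,0,0.22]},{"dp":[0.02,0.075,0],"rotation":[0,0,0.265]},{"dp":[0.02,0.075,0],"rotation":[0,0,0.31]},{"dp":[0.02,0.075,0],"rotation":[0,0,0.355]},{"dp":[0.02,0.075,0],"rotation":[0,0,0.4]},{"dp":[0.02,0.075,0],"rotation":[0,0,0.445]}])

```text
t: 6.15
eef_pos: [0.4588, 0.2278, 0.1649]
orientation: [0.539, -0.456, -0.46, -0.538]
force: [-0.3, 0.2, -3.3]
finger_gap: 0.053
```

Call:
carry_out(deltas=[{"dp":[0,0,0],"rotation":[0,0,0.045]},{"dp":[0,0,0],"rotation":[0,0,0.09]},{"dp":[0,0,0],"rotation":[0,0,0.135]},{"dp":[0,0,0],"rotation":[0,0,0.18]},{"dp":[0,0,0],"rotation":[0,0,0.225]},{"dp":[0,0,0],"rotation":[0,0,0.26]},{"dp":[0,0,0],"rotation":[0,0,0.28]},{"dp":[0,0,0],"rotation":[0,0,0.28]},{"dp":[0,0,0],"rotation":[0,0,0.28]},{"dp":[0,0,0],"rotation":[0,0,0.28]}])

```text
t: 7.15
eef_pos: [0.4589, 0.2276, 0.1649]
orientation: [-0.294, 0.642, 0.645, 0.292]
force: [-0.2, -0.2, -1.1]
finger_gap: 0.0524
```

Run:
```python
from h import *
np.set_printoptions(precision=4,suppress=True)
s=robot.get_state();print(s["t"],s["eef_pos"],s["joint_positions"],s["force"],s["finger_gap"])
print(R.from_quat(s["orientation"]).as_matrix())
ims=[robot.capture(n)[0] for n in("wrist","scene","top")]
cv2.imwrite("pics/pour.png",np.hstack([cv2.resize(ims[0],(400,300)),cv2.resize(ims[1][120:240,240:400],(400,300),interpolation=2)]))
cv2.imwrite("pics/top1.png",ims[2])
```

```text
7.15 [0.4589 0.2276 0.1649] [-0.1863  0.0251  2.1793  1.459   1.7247  1.645 ] [-0.225  -0.2455 -1.1057] 0.05240506004817206
[[-0.6565 -0.7543 -0.0037]
 [-0.001  -0.0041  1.    ]
 [-0.7543  0.6565  0.0019]]
```

View pics/pour.png

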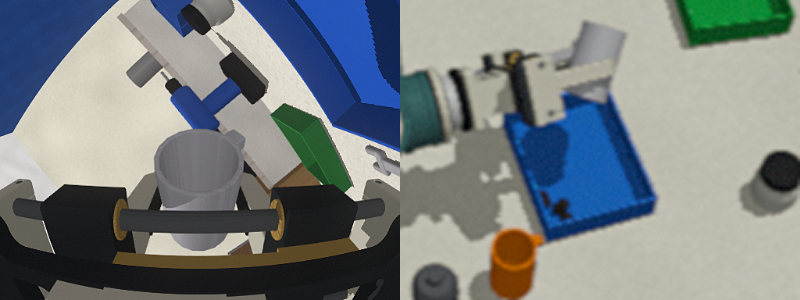

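Run:
```python
from h import *
t=robot.capture("top")[0][165:235,175:245];s=robot.capture("scene")[0][175:220,285:345];w=robot.capture("wrist")[0][150:330,180:320]
cv2.imwrite("pics/p2.png",np.hstack([cv2.resize(a,(260,350),interpolation=2) for a in(t,s,w)]))
```

```text
(no output)
```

View pics/p2.png

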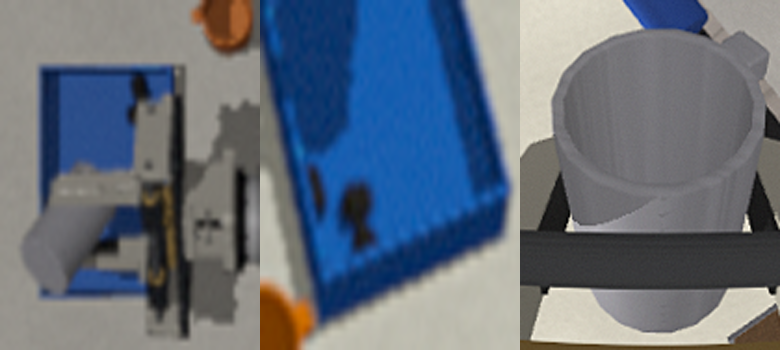

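Call:
carry_out(deltas=[{"dp":[0,0,0],"rotation":[0,0,-0.045]},{"dp":[-0.01,0.01,0],"rotation":[0,0,-0.09]},{"dp":[-0.02,0.02,0],"rotation":[0,0,-0.135]},{"dp":[-0.03,0.03,0],"rotation":[0,0,-0.18]},{"dp":[-0.04,0.04,0],"rotation":[0,0,-0.225]},{"dp":[-0.05,0.05,0],"rotation":[0,0,-0.27]},{"dp":[-0.063,0.055,0],"rotation":[0,0,-0.315]},{"dp":[-0.063,0.055,0],"rotation":[0,0,-0.36]},{"dp":[-0.063,0.055,0],"rotation":[0,0,-0.405]},{"dp":[-0.063,0.055,0],"rotation":[0,0,-0.45]}])

```text
t: 8.45
eef_pos: [0.4588, 0.2277, 0.19]
orientation: [-0.641, 0.296, 0.299, 0.642]
force: [0.4, -0.0, -1.7]
finger_gap: 0.0525
```

Run:
```python
from h import *
np.set_printoptions(precision=4,suppress=True)
s=robot.get_state();print(s["t"],s["eef_pos"],s["force"],s["finger_gap"])
print(delta((.477,.03,.19),tool(90,30)),delta((.477,.15,.20),tool(90,0)))
```

```text
8.45 [0.4588 0.2277 0.19  ] [ 0.4024 -0.0115 -1.6834] 0.052528483580691
(array([ 0.0364, -0.0453, -0.6593]), array([-0.156 ,  0.0738, -0.2696])) (array([ 0.0126, -0.0675, -0.2592]), array([-0.0001,  0.0015, -0.2765]))
```

Call:
carry_out(deltas=[{"dp":[0,0,-0.05],"rotation":[-0.016,0.007,-0.027]},{"dp":[0.004,-0.005,-0.12],"rotation":[-0.032,0.015,-0.054]},{"dp":[0.008,-0.01,-0.19],"rotation":[-0.048,0.022,-0.081]},{"dp":[0.012,-0.015,-0.26],"rotation":[-0.063,0.03,-0.108]},{"dp":[0.016,-0.02,-0.33],"rotation":[-0.079,0.037,-0.135]},{"dp":[0.02,-0.025,-0.4],"rotation":[-0.095,0.044,-0.162]},{"dp":[0.025,-0.03,-0.47],"rotation":[-0.11,0.052,-0.189]},{"dp":[0.03,-0.037,-0.54],"rotation":[-0.126,0.059,-0.216]},{"dp":[0.034,-0.042,-0.61],"rotation":[-0.142,0.067,-0.243]},{"dp":[0.0364,-0.0453,-0.659],"rotation":[-0.156,0.074,-0.27]}])

```text
t: 9.45
eef_pos: [0.4772, 0.029, 0.1901]
orientation: [0.867, 0.002, 0.002, -0.499]
force: [-0.4, -0.3, -2.3]
finger_gap: 0.0528
```

Run:
```python
from h import *
np.set_printoptions(precision=4,suppress=True)
s=robot.get_state();print(s["t"],s["eef_pos"],s["force"],s["finger_gap"])
print(delta((.477,.0258,.060),tool(90,30)),delta((.477,.0258,.0470),tool(90,30)))
t=robot.capture("top")[0][165:235,175:275];w=robot.capture("wrist")[0][120:330,150:350]
cv2.imwrite("pics/p3.png",np.hstack([cv2.resize(t,(500,350),interpolation=2),cv2.resize(w,(280,350))]))
```

```text
9.45 [0.4772 0.029  0.1901] [-0.3798 -0.3335 -2.2878] 0.05280476964687271
(array([-0.0029,  0.3804,  0.2087]), array([ 0.0008, -0.0006,  0.0015])) (array([-0.0031,  0.4179,  0.2304]), array([ 0.0008, -0.0006,  0.0015]))
```

View pics/p3.png

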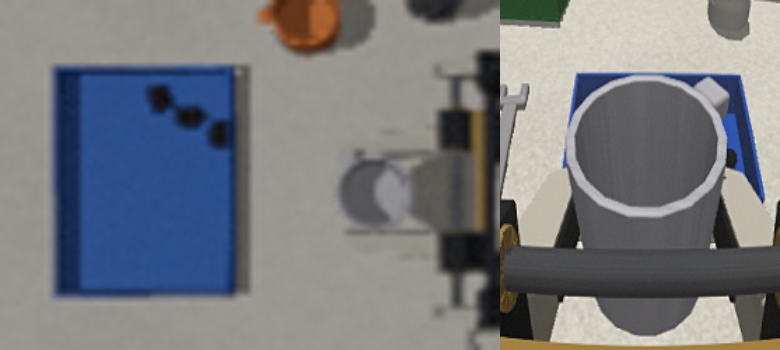

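All three plugs are in the tray, at crop (159,98), (189,117) and (219,133), and the shell is empty. Next I lower it to the bench.

Call:
carry_out(deltas=[{"dp":[0,0.05,0.027],"rotation":[0,0,0.001]},{"dp":[-0.001,0.12,0.066],"rotation":[0,0,0.001]},{"dp":[-0.002,0.19,0.104],"rotation":[0,0,0.001]},{"dp":[-0.003,0.26,0.143],"rotation":[0,0,0.001]},{"dp":[-0.003,0.32,0.176],"rotation":[0,0,0.001]},{"dp":[-0.003,0.36,0.198],"rotation":[0,0,0.001]},{"dp":[-0.003,0.385,0.212],"rotation":[0.001,0,0.001]},{"dp":[-0.003,0.4,0.22],"rotation":[0.001,0,0.001]},{"dp":[-0.003,0.41,0.226],"rotation":[0.001,0,0.001]},{"dp":[-0.003,0.417,0.23],"rotation":[0.001,0,0.001]}])

```text
t: 10.55
eef_pos: [0.4773, 0.026, 0.0482]
orientation: [0.866, -0.0, 0.002, -0.501]
force: [0.3, -0.7, -1.6]
finger_gap: 0.0526
```

Run:
```python
from h import *
np.set_printoptions(precision=4,suppress=True)
s=robot.get_state();print(s["t"],s["eef_pos"],s["force"],s["finger_gap"])
```

```text
10.55 [0.4773 0.026  0.0482] [ 0.2975 -0.6916 -1.6373] 0.052575184094994794
```

Call:
carry_out(deltas=[{"dp":[0,0.002,0.001],"rotation":[0,0,0]},{"dp":[0,0.004,0.002],"rotation":[0,0,0]},{"dp":[0,0.004,0.002],"rotation":[0,0,0]},{"dp":[0,0.004,0.002],"rotation":[0,0,0]},{"dp":[0,0.005,0.003],"rotation":[0,0,0]},{"dp":[0,0.005,0.003],"rotation":[0,0,0]},{"dp":[0,0.005,0.003],"rotation":[0,0,0]},{"dp":[0,0.005,0.003],"rotation":[0,0,0]},{"dp":[0,0.005,0.003],"rotation":[0,0,0]},{"dp":[0,0.005,0.003],"rotation":[0,0,0]}])

```text
t: 11.55
eef_pos: [0.4775, 0.026, 0.0469]
orientation: [0.866, -0.0, 0.002, -0.501]
force: [-1.1, -0.7, 5.1]
finger_gap: 0.0524
```

Call:
carry_out(deltas=[{"dp":[0,0,0],"rotation":[0,0,0]},{"dp":[0,0,0],"rotation":[0,0,0]},{"dp":[0,0,0],"rotation":[0,0,0]},{"dp":[0,0,0],"rotation":[0,0,0]},{"dp":[0,0,0],"rotation":[0,0,0]},{"dp":[0,0,0],"rotation":[0,0,0]},{"dp":[0,0,0],"rotation":[0,0,0]},{"dp":[0,0,0],"rotation":[0,0,0]},{"dp":[0,0,0],"rotation":[0,0,0]},{"dp":[0,0,0],"rotation":[0,0,0]}], grip=0)

```text
t: 12.55
eef_pos: [0.4775, 0.026, 0.0469]
orientation: [0.866, -0.0, 0.002, -0.501]
force: [-0.3, 0.1, 0.1]
finger_gap: 0.0932
```

Run:
```python
from h import *
np.set_printoptions(precision=4,suppress=True)
s=robot.get_state();print(s["t"],s["eef_pos"],s["joint_positions"],s["force"],s["finger_gap"])
x=np.array([np.cos(D(-54)),np.sin(D(-54)),0]);z=np.array([0,0,-1.])
Td=R.from_matrix(np.c_[x,np.cross(z,x),z])
print(delta((.477,-.12,.23),Td), delta((.477,.021,.25),Td))
A=R.from_quat(s["orientation"]);print((A.inv()*Td).magnitude()*57.3)
```

```text
12.55 [0.4775 0.026  0.0469] [-0.4878  0.1051  2.0374  0.8777  1.6401 -0.7317] [-0.2635  0.114   0.088 ] 0.09317789841838067
(array([ 0.0013, -0.2863, -0.7262]), array([-0.3084,  0.1557,  0.271 ])) (array([ 0.0004, -0.5784, -0.352 ]), array([-0.3084,  0.1557,  0.271 ]))
79.04283100676851
```

Call:
carry_out(deltas=[{"dp":[0,0,-0.08],"rotation":[0,0,0]},{"dp":[0,0,-0.2],"rotation":[0,0,0]},{"dp":[0,-0.02,-0.35],"rotation":[0,0,0]},{"dp":[0,-0.1,-0.48],"rotation":[0,0,0]},{"dp":[0,-0.22,-0.58],"rotation":[-0.03,0.016,0.027]},{"dp":[0,-0.35,-0.6],"rotation":[-0.062,0.031,0.054]},{"dp":[0,-0.46,-0.6],"rotation":[-0.093,0.047,0.081]},{"dp":[0,-0.54,-0.55],"rotation":[-0.123,0.062,0.108]},{"dp":[0,-0.58,-0.5],"rotation":[-0.154,0.078,0.135]},{"dp":[0,-0.58,-0.45],"rotation":[-0.185,0.093,0.163]}])

```text
t: 13.55
eef_pos: [0.4768, -0.0037, 0.2675]
orientation: [0.933, -0.289, 0.003, -0.213]
force: [0.6, -0.5, -1.7]
finger_gap: 0.0931
```

Run:
```python
from h import *
np.set_printoptions(precision=4,suppress=True)
s=robot.get_state();print(s["t"],s["eef_pos"],s["joint_positions"])
x=np.array([np.cos(D(-54)),np.sin(D(-54)),0]);z=np.array([0,0,-1.])
Td=R.from_matrix(np.c_[x,np.cross(z,x),z])
print(delta((.477,.021,.25),Td))
```

```text
13.55 [ 0.4768 -0.0037  0.2675] [-0.3176 -0.3788  1.875   0.4299  1.6405  0.3141]
(array([-0.0371, -0.0382,  0.0858]), array([-0.123 ,  0.0607,  0.1073]))
```

Call:
carry_out(deltas=[{"dp":[-0.01,-0.01,0.02],"rotation":[-0.03,0.015,0.027]},{"dp":[-0.02,-0.02,0.04],"rotation":[-0.06,0.03,0.054]},{"dp":[-0.03,-0.03,0.06],"rotation":[-0.09,0.045,0.08]},{"dp":[-0.037,-0.038,0.086],"rotation":[-0.123,0.061,0.107]},{"dp":[-0.037,-0.038,0.086],"rotation":[-0.123,0.061,0.107]},{"dp":[-0.037,-0.038,0.086],"rotation":[-0.123,0.061,0.107]},{"dp":[-0.037,-0.038,0.086],"rotation":[-0.123,0.061,0.107]},{"dp":[-0.037,-0.038,0.086],"rotation":[-0.123,0.061,0.107]},{"dp":[-0.037,-0.038,0.086],"rotation":[-0.123,0.061,0.107]},{"dp":[-0.037,-0.038,0.086],"rotation":[-0.123,0.061,0.107]}])

```text
t: 14.55
eef_pos: [0.477, 0.0204, 0.2501]
orientation: [0.891, -0.454, 0.001, -0.0]
force: [0.5, 0.2, -0.3]
finger_gap: 0.0929
```

Run:
```python
from h import *
import pickle
np.set_printoptions(precision=3,suppress=True)
s=robot.get_state();print(s["t"],s["eef_pos"],s["joint_positions"],s["force"])
m=robot.camera_model("wrist");im,d=robot.capture("wrist");cv2.imwrite("pics/w2.png",cv2.resize(im,(768,576),interpolation=2));pickle.dump((m,d,im),open("w2.p","wb"))
```

```text
14.55 [0.477 0.02  0.25 ] [-0.01  -0.329  1.824 -0.     1.645  0.932] [ 0.524  0.201 -0.347]
```

View pics/w2.png

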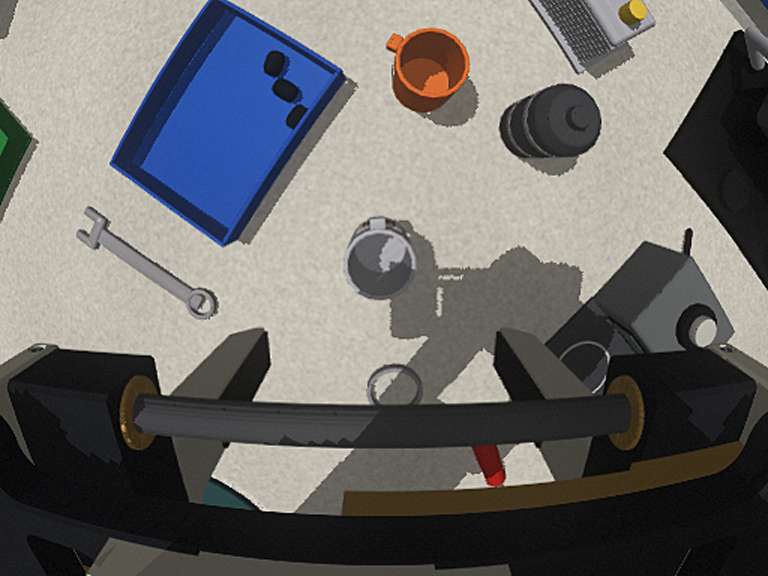

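The shell stands upright at (380,264), its lug at (377,224) lies squarely along the tool's y axis, and the plugs are still in the tray.

Run:
```python
from h import *
import pickle
np.set_printoptions(precision=4,suppress=True)
m,d,im=pickle.load(open("w2.p","rb"))
f=lambda u,v,z:ray("wrist",(u+.5)/1.5-.5,(v+.5)/1.5-.5,z,m)
c=f(380,262,.085);l=f(377,223,.085);print(c,l,np.degrees(np.arctan2(*(l-c)[1::-1])))
print("button",f(704,331,.107))
x=np.array([np.cos(D(-54)),np.sin(D(-54)),0]);z=np.array([0,0,-1.]);Td=R.from_matrix(np.c_[x,np.cross(z,x),z])
print(delta((c[0],c[1],.053),Td))
```

```text
[0.481  0.0236 0.085 ] [0.5029 0.042  0.085 ] 40.218809723119776
button [ 0.6037 -0.2359  0.107 ]
(array([-0.0008, -0.0164,  0.6566]), array([-0.0002, -0.0003,  0.    ]))
```

Call:
carry_out(deltas=[{"dp":[0,-0.008,0.08],"rotation":[0,0,0]},{"dp":[0,-0.008,0.2],"rotation":[0,0,0]},{"dp":[0,-0.008,0.32],"rotation":[0,0,0]},{"dp":[0,-0.008,0.42],"rotation":[0,0,0]},{"dp":[0,-0.008,0.5],"rotation":[0,0,0]},{"dp":[0,-0.008,0.57],"rotation":[0,0,0]},{"dp":[0,-0.008,0.62],"rotation":[0,0,0]},{"dp":[0,-0.008,0.65],"rotation":[0,0,0]},{"dp":[0,-0.008,0.656],"rotation":[0,0,0]},{"dp":[0,-0.008,0.656],"rotation":[0,0,0]}])

```text
t: 15.6
eef_pos: [0.4794, 0.0219, 0.0537]
orientation: [0.891, -0.454, 0.001, -0.0]
force: [0.4, -0.3, 0.7]
finger_gap: 0.0929
```

Call:
carry_out(deltas=[{"dp":[0,0,0],"rotation":[0,0,0]},{"dp":[0,0,0],"rotation":[0,0,0]},{"dp":[0,0,0],"rotation":[0,0,0]},{"dp":[0,0,0],"rotation":[0,0,0]},{"dp":[0,0,0],"rotation":[0,0,0]},{"dp":[0,0,0],"rotation":[0,0,0]},{"dp":[0,0,0],"rotation":[0,0,0]},{"dp":[0,0,0],"rotation":[0,0,0]},{"dp":[0,0,0],"rotation":[0,0,0]},{"dp":[0,0,0],"rotation":[0,0,0]}], grip=255)

```text
t: 16.6
eef_pos: [0.4794, 0.0219, 0.0538]
orientation: [0.891, -0.454, 0.001, -0.0]
force: [-1.4, 0.8, 4.5]
finger_gap: 0.0547
```

Run:
```python
from h import *
np.set_printoptions(precision=4,suppress=True)
s=robot.get_state();print(s["t"],s["eef_pos"],s["joint_positions"],s["force"],s["finger_gap"])
x=np.array([np.cos(D(-99)),np.sin(D(-99)),0]);z=np.array([0,0,-1.]);Td=R.from_matrix(np.c_[x,np.cross(z,x),z])
for h in(.22,):print(delta((.4975,-.2285,h),Td))
```

```text
16.6 [0.4794 0.0219 0.0538] [-0.0072 -0.2125  2.0548 -0.0004  1.2975  0.9353] [-1.3511  0.8205  4.5403] 0.054677836069731846
(array([ 0.7114,  0.4414, -0.5535]), array([-0.0005, -0.0003,  0.25  ]))
```

Call:
carry_out(deltas=[{"dp":[0,0,-0.06],"rotation":[0,0,0]},{"dp":[0,0,-0.18],"rotation":[0,0,0]},{"dp":[0.03,0.02,-0.3],"rotation":[0,0,0.02]},{"dp":[0.12,0.08,-0.38],"rotation":[0,0,0.06]},{"dp":[0.24,0.15,-0.39],"rotation":[0,0,0.1]},{"dp":[0.36,0.23,-0.39],"rotation":[0,0,0.14]},{"dp":[0.48,0.3,-0.39],"rotation":[0,0,0.18]},{"dp":[0.59,0.37,-0.39],"rotation":[0,0,0.21]},{"dp":[0.67,0.42,-0.39],"rotation":[0,0,0.24]},{"dp":[0.711,0.441,-0.39],"rotation":[0,0,0.25]}])

```text
t: 17.6
eef_pos: [0.4972, -0.2305, 0.1702]
orientation: [-0.648, 0.762, -0.0, 0.0]
force: [0.8, 1.0, -1.3]
finger_gap: 0.0544
```

Run:
```python
from h import *
import pickle
np.set_printoptions(precision=4,suppress=True)
s=robot.get_state();print(s["t"],s["eef_pos"],s["joint_positions"],s["force"],s["finger_gap"])
m=robot.camera_model("wrist");im,d=robot.capture("wrist");pickle.dump((m,d,im),open("w3.p","wb"))
t=robot.capture("top")[0]
cv2.imwrite("pics/w3.png",np.hstack([cv2.resize(im[60:320],(512,260)),cv2.resize(t[140:230,270:360],(260,260),interpolation=2)]))
```

```text
17.6 [ 0.4972 -0.2305  0.1702] [-0.4806 -0.1393  1.7958 -0.      1.4842  1.2522] [ 0.8149  0.9958 -1.2685] 0.05438952229210717
```

View pics/w3.png

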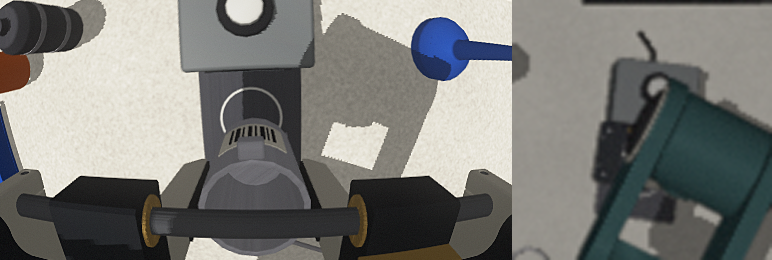

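The shell, with its label seen facing the block, is just in front of the circle centre at (252,179 full frame). The button is at (247,72).

Run:
```python
from h import *
import pickle
np.set_printoptions(precision=4,suppress=True)
m,d,im=pickle.load(open("w3.p","rb"))
f=lambda u,v,z:ray("wrist",u,v,z,m)
L,Rr,T=f(221,178,.006),f(283.5,178,.006),f(252,147.5,.006)
print(L,Rr,T,"mid",(L+Rr)/2)
b=f(247,72,.107);print("button",b)
# block near-face top edge corners
e=f(184,130,.085)-f(312,128,.085);print("edge",f(184,130,.085),f(312,128,.085),np.degrees(np.arctan2(e[1],e[0])))
# circle fit
P=[]
for a,bb in((221,178),(283.5,178),(252,147.5),(230,157),(274,157)):P.append(f(a,bb,.006)[:2])
P=np.array(P);A=np.c_[2*P,np.ones(len(P))];x=np.linalg.lstsq(A,(P**2).sum(1),rcond=None)[0];print(x[:2],np.sqrt(x[2]+x[0]**2+x[1]**2))
# shell/lug at present height: underside z = .1164
z0=.1702-.0538
print("lug",f(258,208,z0+.085),"label mid",f(254,195,z0+.062))
c=b[:2]-x[:2];print("axis",np.degrees(np.arctan2(c[1],c[0])),np.hypot(*c))
```

```text
[ 0.5048 -0.1948  0.006 ] [ 0.4937 -0.2623  0.006 ] [ 0.5323 -0.2337  0.006 ] mid [ 0.4993 -0.2285  0.006 ]
button [ 0.5988 -0.2418  0.107 ]
edge [ 0.565  -0.1838  0.085 ] [ 0.5496 -0.2861  0.085 ] 81.4220933424459
[ 0.4982 -0.2283] 0.03416505780730399
lug [ 0.5286 -0.2371  0.2014] label mid [ 0.5281 -0.2353  0.1784]
axis -7.636881461001742 0.10147893922124196
```

Run:
```python
from h import *
np.set_printoptions(precision=4,suppress=True)
x=np.array([np.cos(D(-97)),np.sin(D(-97)),0]);z=np.array([0,0,-1.]);Td=R.from_matrix(np.c_[x,np.cross(z,x),z])
for h in(.07,.0600):print(delta((.4965,-.2282,h),Td))
```

```text
(array([-0.0035,  0.0042,  0.3344]), array([-0.0002,  0.    , -0.0115]))
(array([-0.0035,  0.0042,  0.3677]), array([-0.0002,  0.    , -0.0115]))
```

Call:
carry_out(deltas=[{"dp":[-0.001,0.001,0.05],"rotation":[0,0,-0.005]},{"dp":[-0.002,0.002,0.12],"rotation":[0,0,-0.01]},{"dp":[-0.003,0.004,0.19],"rotation":[0,0,-0.0115]},{"dp":[-0.0035,0.0042,0.25],"rotation":[0,0,-0.0115]},{"dp":[-0.0035,0.0042,0.3],"rotation":[0,0,-0.0115]},{"dp":[-0.0035,0.0042,0.33],"rotation":[0,0,-0.0115]},{"dp":[-0.0035,0.0042,0.345],"rotation":[0,0,-0.0115]},{"dp":[-0.0035,0.0042,0.355],"rotation":[0,0,-0.0115]},{"dp":[-0.0035,0.0042,0.36],"rotation":[0,0,-0.0115]},{"dp":[-0.0035,0.0042,0.364],"rotation":[0,0,-0.0115]}])

```text
t: 18.7
eef_pos: [0.4967, -0.2283, 0.0616]
orientation: [-0.663, 0.749, -0.001, 0.0]
force: [-0.2, 0.9, -2.2]
finger_gap: 0.0543
```

Run:
```python
from h import *
np.set_printoptions(precision=4,suppress=True)
s=robot.get_state();print(s["t"],s["eef_pos"],s["joint_positions"],s["force"],s["finger_gap"])
```

```text
18.7 [ 0.4967 -0.2283  0.0616] [-0.4777 -0.064   1.9091  0.0003  1.2948  1.2152] [-0.1929  0.9089 -2.2349] 0.05434379824274862
```

Still hanging about 1.8 mm up; I'll lower it slowly until contact.

Call:
carry_out(deltas=[{"dp":[0,0,0.001],"rotation":[0,0,0]},{"dp":[0,0,0.002],"rotation":[0,0,0]},{"dp":[0,0,0.003],"rotation":[0,0,0]},{"dp":[0,0,0.004],"rotation":[0,0,0]},{"dp":[0,0,0.005],"rotation":[0,0,0]},{"dp":[0,0,0.0055],"rotation":[0,0,0]},{"dp":[0,0,0.006],"rotation":[0,0,0]},{"dp":[0,0,0.006],"rotation":[0,0,0]},{"dp":[0,0,0.006],"rotation":[0,0,0]},{"dp":[0,0,0.006],"rotation":[0,0,0]}])

```text
t: 19.7
eef_pos: [0.4968, -0.2283, 0.0598]
orientation: [-0.663, 0.749, -0.001, 0.0]
force: [-0.6, 0.8, -0.2]
finger_gap: 0.0545
```

Call:
carry_out(deltas=[{"dp":[0,0,0],"rotation":[0,0,0]},{"dp":[0,0,0],"rotation":[0,0,0]},{"dp":[0,0,0],"rotation":[0,0,0]},{"dp":[0,0,0],"rotation":[0,0,0]},{"dp":[0,0,0],"rotation":[0,0,0]},{"dp":[0,0,0],"rotation":[0,0,0]},{"dp":[0,0,0],"rotation":[0,0,0]},{"dp":[0,0,0],"rotation":[0,0,0]},{"dp":[0,0,0],"rotation":[0,0,0]},{"dp":[0,0,0],"rotation":[0,0,0]}], grip=0)

```text
t: 20.7
eef_pos: [0.4968, -0.2283, 0.0598]
orientation: [-0.663, 0.749, -0.001, 0.0]
force: [0.2, -0.5, 0.5]
finger_gap: 0.0928
```

Call:
carry_out(deltas=[{"dp":[0,0,-0.05],"rotation":[0,0,0]},{"dp":[0,0,-0.13],"rotation":[0,0,0]},{"dp":[0,0,-0.23],"rotation":[0,0,0]},{"dp":[0,0,-0.33],"rotation":[0,0,0]},{"dp":[0,0,-0.43],"rotation":[0,0,0]},{"dp":[0,0,-0.5],"rotation":[0,0,0]},{"dp":[0,0,-0.55],"rotation":[0,0,0]},{"dp":[0,0,-0.6],"rotation":[0,0,0]},{"dp":[0,0,-0.6],"rotation":[0,0,0]},{"dp":[0,0,-0.6],"rotation":[0,0,0]}], grip=0)

```text
t: 21.7
eef_pos: [0.4964, -0.2282, 0.2393]
orientation: [-0.663, 0.749, -0.0, 0.0]
force: [0.0, -0.6, -1.1]
finger_gap: 0.0931
```

Run:
```python
from h import *
import pickle
np.set_printoptions(precision=4,suppress=True)
s=robot.get_state();print(s["t"],s["eef_pos"],s["joint_positions"],s["force"],s["finger_gap"])
m=robot.camera_model("wrist");im,d=robot.capture("wrist");pickle.dump((m,d,im),open("w4.p","wb"))
cv2.imwrite("pics/w4.png",cv2.resize(im[60:260,150:350],(600,600),interpolation=2))
```

```text
21.7 [ 0.4964 -0.2282  0.2393] [-0.4778 -0.1682  1.7097  0.0003  1.5991  1.2152] [ 0.0072 -0.5765 -1.1461] 0.09312616685485864
```

View pics/w4.png

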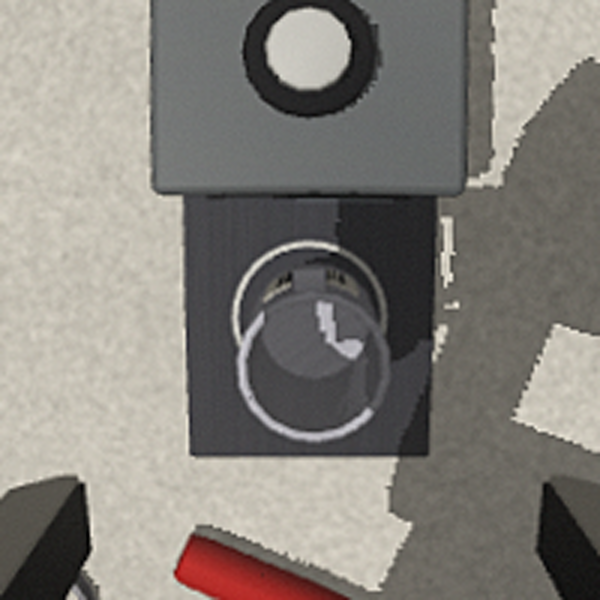

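The shell stands on the plate: rim centre (314,366), lug (310,283) pointing at the block, button (308,48). I'll put numbers on these.

Run:
```python
from h import *
import pickle
np.set_printoptions(precision=4,suppress=True)
m,d,im=pickle.load(open("w4.p","rb"))
f=lambda u,v,z:ray("wrist",150+(u+.5)/3-.5,60+(v+.5)/3-.5,z,m)
def fit(px,z):
  P=np.array([f(u,v,z)[:2] for u,v in px]);A=np.c_[2*P,np.ones(len(P))];x=np.linalg.lstsq(A,(P**2).sum(1),rcond=None)[0];return x[:2],np.sqrt(x[2]+x[:2]@x[:2])
print("circle",fit([(233,315),(386,315),(309,242),(255,262),(363,262)],.006))
print("rim",fit([(238,368),(389,366),(314,440),(262,420),(368,418),(315,292)],.091))
r=fit([(238,368),(389,366),(314,440),(262,420),(368,418),(315,292)],.091)[0]
l=f(310,272,.091)[:2];v=l-r;print("lug",l,np.degrees(np.arctan2(v[1],v[0])),np.hypot(*v))
b=f(308,48,.107);print("button",b)
e=f(466,191,.085)-f(155,193,.085);print("face normal",np.degrees(np.arctan2(e[1],e[0]))+90)
s=robot.get_state();A=R.from_quat(s["orientation"])
for B in(b,[.6035,-.240,.107]):print(delta((B[0],B[1],.24),A),delta((B[0],B[1],.14),A))
```

```text
circle (array([ 0.4998, -0.2267]), np.float64(0.033733144573099685))
rim (array([ 0.4972, -0.2282]), np.float64(0.02633505862638746))
lug [ 0.5304 -0.2311] -4.900786601229661 0.03332754170754037
button [ 0.6038 -0.2396  0.107 ]
face normal -6.6884775569972845
(array([-0.0058, -0.3605, -0.0039]), array([0., 0., 0.])) (array([-0.0057, -0.3603,  0.3295]), array([0., 0., 0.]))
(array([-0.0043, -0.3596, -0.0039]), array([0., 0., 0.])) (array([-0.0042, -0.3594,  0.3294]), array([0., 0., 0.]))
```

Placement is about 3 mm and 2° off, well inside tolerance. Now the button, with closed fingers.

Call:
carry_out(deltas=[{"dp":[-0.002,-0.06,0],"rotation":[0,0,0]},{"dp":[-0.004,-0.16,0],"rotation":[0,0,0]},{"dp":[-0.006,-0.26,0],"rotation":[0,0,0]},{"dp":[-0.006,-0.33,0.02],"rotation":[0,0,0]},{"dp":[-0.006,-0.36,0.08],"rotation":[0,0,0]},{"dp":[-0.006,-0.36,0.16],"rotation":[0,0,0]},{"dp":[-0.006,-0.36,0.24],"rotation":[0,0,0]},{"dp":[-0.006,-0.36,0.3],"rotation":[0,0,0]},{"dp":[-0.006,-0.36,0.34],"rotation":[0,0,0]},{"dp":[-0.006,-0.36,0.36],"rotation":[0,0,0]}], grip=255)

```text
t: 22.75
eef_pos: [0.6031, -0.2393, 0.1293]
orientation: [-0.663, 0.749, 0.001, -0.0]
force: [-1.3, -0.1, -0.6]
finger_gap: 0.0178
```

Run:
```python
from h import *
np.set_printoptions(precision=4,suppress=True)
s=robot.get_state();print(s["t"],s["eef_pos"],s["force"],s["finger_gap"])
for h in(.121,.1155,.115):print(delta((.6038,-.2396,h),R.from_quat(s["orientation"])))
```

```text
22.75 [ 0.6031 -0.2393  0.1293] [-1.3005 -0.1149 -0.5941] 0.01783053192367933
(array([ 0.0006, -0.0023,  0.0276]), array([0., 0., 0.]))
(array([ 0.0006, -0.0024,  0.0459]), array([0., 0., 0.]))
(array([ 0.0006, -0.0024,  0.0476]), array([0., 0., 0.]))
```

Call:
carry_out(deltas=[{"dp":[0,0,0],"rotation":[0,0,0]},{"dp":[0,-0.002,0],"rotation":[0,0,0]},{"dp":[0,-0.002,0],"rotation":[0,0,0]},{"dp":[0,-0.002,0.01],"rotation":[0,0,0]},{"dp":[0,-0.002,0.02],"rotation":[0,0,0]},{"dp":[0,-0.002,0.03],"rotation":[0,0,0]},{"dp":[0,-0.002,0.038],"rotation":[0,0,0]},{"dp":[0,-0.002,0.045],"rotation":[0,0,0]},{"dp":[0,-0.002,0.047],"rotation":[0,0,0]},{"dp":[0,-0.002,0.047],"rotation":[0,0,0]}])

```text
t: 23.75
eef_pos: [0.6038, -0.2395, 0.1154]
orientation: [-0.663, 0.749, 0.0, -0.0]
force: [-0.8, 0.6, 5.0]
finger_gap: 0.0009
```

Call:
carry_out(deltas=[{"dp":[0,0,0.002],"rotation":[0,0,0]},{"dp":[0,0,0.003],"rotation":[0,0,0]},{"dp":[0,0,0.004],"rotation":[0,0,0]},{"dp":[0,0,0.005],"rotation":[0,0,0]},{"dp":[0,0,0.005],"rotation":[0,0,0]},{"dp":[0,0,0.005],"rotation":[0,0,0]},{"dp":[0,0,0.005],"rotation":[0,0,0]},{"dp":[0,0,0.005],"rotation":[0,0,0]},{"dp":[0,0,0.005],"rotation":[0,0,0]},{"dp":[0,0,0.005],"rotation":[0,0,0]}])

```text
t: 24.75
eef_pos: [0.6039, -0.2395, 0.1151]
orientation: [-0.663, 0.749, 0.0, 0.0]
force: [-4.8, 2.9, 12.7]
finger_gap: 0.0004
```

The z force rose to 12.7 N with the height stalled at 0.115, so the button is on its hard stop. Retracting and checking.

Call:
carry_out(deltas=[{"dp":[0,0,-0.03],"rotation":[0,0,0]},{"dp":[0,0,-0.1],"rotation":[0,0,0]},{"dp":[0,0,-0.2],"rotation":[0,0,0]},{"dp":[0,0,-0.32],"rotation":[0,0,0]},{"dp":[0,0.05,-0.42],"rotation":[0,0,0]},{"dp":[0,0.12,-0.5],"rotation":[0,0,0]},{"dp":[0,0.2,-0.5],"rotation":[0,0,0]},{"dp":[0,0.28,-0.5],"rotation":[0,0,0]},{"dp":[0,0.36,-0.5],"rotation":[0,0,0]},{"dp":[0,0.36,-0.5],"rotation":[0,0,0]}])

```text
t: 25.75
eef_pos: [0.495, -0.2262, 0.2658]
orientation: [-0.662, 0.749, -0.0, 0.0]
force: [0.2, 0.4, -0.4]
finger_gap: 0.0006
```

Run:
```python
from h import *
np.set_printoptions(precision=4,suppress=True)
s=robot.get_state();print(s["t"],s["eef_pos"],s["force"])
im=robot.capture("wrist")[0];t=robot.capture("top")[0]
cv2.imwrite("pics/end.png",np.hstack([im[40:300,130:370],cv2.resize(t[165:235,175:245],(260,260),interpolation=2)]))
```

```text
25.75 [ 0.495  -0.2262  0.2658] [ 0.1944  0.3647 -0.3809]
```

View pics/end.png

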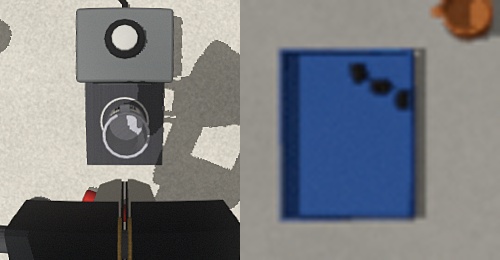

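The shell is still on the circle at (125,130), facing the block. The button at (126,37) is free and the three plugs are in the tray, at (358,72), (380,87) and (403,99). Handing in.

```bash
python3 -c "
from plant import robot
print(robot.sign_off())"
```

```text
the job is handed in; nothing more can be done
None
```

The job is done and handed in at about 26 s of the 67 s allowed; sign-off gives no verdict.

- **Plugs:** I gripped the shell from the side and tipped it over the blue tray. All three plugs were in the tray in the final picture.
- **Bench stand:** I stood the shell on the bare bench, let go with the fingers fully open, and gripped it again from above.
- **Scanner placing:** A close view after release put the shell about 3 mm from the circle's centre. Its label direction was about 2° from facing the window. The final picture shows it unchanged.
- **Button:** I pressed to the hard stop: force rose from 5 to 12.7 N while the height stalled. By the measured fingertip height that is about 6 mm of travel. The button is clear of the fingers, but I did not measure that it sprang back.

**Measurements:** The camera estimates of the shell and circle positions disagreed by 2–4 mm, and of the shell's yaw by up to 7°. That is well inside the limits. No check failed. I did not measure whether the bystanders moved, but the arm made no unplanned contact that I saw in the readings or pictures.

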